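# Set out the bench test kit in its holders

### The arm

A 6-joint arm with a two-finger parallel gripper is mounted at the origin on a cart in front of the work surface, level with it; the furniture and walls round the work are solid. World frame = base frame: x ahead of the robot, y to its left, z up, the work surface at z = 0. Lengths are in mm, angles in rad, forces in N, time in s.
With the tool pointing down it reaches from about 375 to 975 mm from the base axis. Payload 3.8 kg.
Tool frame: the origin (TCP) lies on the centre line of the jaws, within the pads' length; the fingertips stand 11 mm ahead of it and the grasp point (between the pads) lies 8 mm behind it; z points along the fingers, y is the line along which they close (so a half turn about z gives the same grasp; the last joint's range is limited). The gripper opens to 85 mm and grips with 20 to 120 N. Pads are 22 mm wide; open, the fingers measure 114 mm over their backs; the gripper's body (76 mm by 85 mm) begins 54 mm behind the grasp point. The pads swing forward as they close: fully open they stand 13 mm farther back than shut.
Start: joints at [1.148, 0.264, 1.604, -0, 1.274, -0.037], TCP at [254, 625.382, 242.28] pointing down, gripper open.
Joint ranges: [-2.63, 2.63], [-0.94, 2.18], [0.31, 2.57], [-1.31, 4.45], [0, 2.66], [-2.55, 2.55]. Speed limits (rad/s): [2.57, 2.57, 3.14, 3.14, 3.14, 3.14].

### API

Orientations are given as a rotation vector (axis times angle).
In Python, from workcell import r, eyes, ticket, finder gives the robot as it stands.
- The arm moves only by the tool servo_tool, never from a script. Its argument "series" is a list of rows, each a list of 3 entries, a list of its own where there are three numbers: the closure, from -1 (fully open) to 1 (shut), then the shift along the tool's x, y, z in cm, then the turn about the tool's z in rad. A call has 1 to 20 rows; each row is the pose to reach, as a shift and turn from the pose commanded when the call began, along the tool's axes at that moment; what a row does not reach only later rows make up. A row lasts 1/12 s, in which the tool goes at most 41.7 mm and 7.16 degrees, less where a joint would pass 70% of its speed; a pose out of reach is approached as far as the arm can. A call with a gripper value outside its range is refused whole. The fingers move at their own pace and stop on an object; "newtons" is the grip in N (left out, the last holds). Time passes only in rows, so rows that repeat a pose let the fingers close. It gives the time, the measured TCP pose, the force, the opening and the grip force at its end, in the units of the state.
- r.sense(): the state, without advancing time (a new reading comes with each control period).
- eyes.snapshot(name): name is "side" or "top"; returns a dict with "frame" (400x640x3 uint8, blue, green, red), "range_z" (400x640 float32, mm along the optical axis (not along the pixel's ray), 0 where there is no reading), "mtx" (3x3 intrinsics, pixels), "rvec" (rotation vector, rad) and "tvec" (3), from world to camera coordinates, as OpenCV has them. Camera axes: x right, y down, z forward; pixel columns grow to the right and rows downward; lengths in mm; the calibration is good to about 2 mm. A picture is of the moment at which its call begins.
- ticket.close_job(): hands the job in; it is judged then, once.
Trained networks look in a picture, given as the dict that the camera call returned (one of the last four; its "shot" number tells which), for a name from the list of things; names that differ only in an ending like _2 or _b are one class to them, and where a whole thing is asked for, a point or a joint stands for the part that bears it (a point fixed in the world has none). Each returns a list of dicts, best first, with "confidence" (0 to 1); they miss things now and then, are a little off and sometimes report something else, mostly with a low value. They report only what shows in the picture. A call takes as long as a camera call.
- finder.look_for(picture, thing): "xyz" ([x, y, z] in mm, in world coordinates, good to about 4 mm: the middle of the surface that is visible of it).
- finder.tip_of(picture, thing): "xyz" ([x, y, z] in mm, in world coordinates, good to about 4 mm: a listed point, or the origin of a listed thing).
The state is a dict: "t": time; "q": joint angles; "joint_velocities": joint speeds; "tau": joint torques, N m; "ee_pos": TCP position; "ee_rot": TCP orientation; "ft_force": force on the tool from outside, world axes, zero at the start; "wrist_torque": the same for the moment, N m; "width": opening from 0.0 (shut) to 1.0 (fully open); "grip_force": force on a finger pad.
Only numpy, scipy, OpenCV 4.12 (cv2) and the standard library are available. Lean on these libraries where they do the work, as an engineer would, in place of code of your own. Each camera call takes 0.05 s, during which the arm holds its last target. There are 200 camera calls.

### The job

Set out the four pieces of the test kit in the grey metal holders that match them: the brown dropper bottle upright in the small round socket, the specimen cup upright in the large round socket, the timer flat between the four corner stops of the square tray with its buttons up, and the capped sample tube lying along the tube rest, in both of its saddles and about centred, either end first. Each must sit fully down and be let go; do not tip over the dropper bottle or the cup at any time, and leave the strip canister and the meter standing where they are.

Things in the scene. Friction and masses are not known exactly. Their poses are not given: they have to be found in the camera images.
- dropper: Dropper bottle, brown glass with a black rubber bulb, loose, standing upright. 102 mm high; round body of diameter 33 mm up to 60 mm height, then a 24 mm cap collar and a 13 mm bulb. Grasp the body from above, about 45 mm above its foot. Origin: centre of the underside; z up. 70 g.
- cup: Specimen cup with a yellow screw lid, loose, standing upright. 61 mm high; body of diameter at most 52 mm below 48 mm height, lid of diameter 57 mm from 48 to 61 mm height; grasp the lid or body from above. Origin: centre of the underside; z up. 60 g.
- timer: White square laboratory timer, loose, lying flat, buttons up. 60 mm along its x, 64 mm along its y, 18 mm high (one button to 22 mm). Grasp it from above across its 60 mm (x) width at mid length. Origin: centre of the underside; z up. 70 g.
- tube_mid (a point): Capped blood sample tube, loose, lying on its side; does not roll. 83 mm long along its y axis; barrel diameter 13 mm, yellow cap 17 mm square-ish section at the -y end (from 25 to 41 mm from this point). This point: middle of the tube's length, on its axis, 8.5 mm above what it lies on. Pinch across the barrel (along x) at this point. 12 g.
- small_socket: Fixed holder for the dropper bottle: bare grey metal plate 64 x 64 x 4 mm with a low round collar, the smaller of the two. Collar inside diameter 42 mm at the bottom, 50 mm at the rim (outside 58 mm), rim 18 mm above the worktop; floor inside 4 mm above the worktop. Origin: centre of the underside, on the worktop; z up.
- large_socket: Fixed holder for the specimen cup: bare grey metal plate 88 x 88 x 4 mm with a low round collar, the larger of the two. Collar inside diameter 66 mm at the bottom, 74 mm at the rim (outside 82 mm), rim 18 mm above the worktop; floor inside 4 mm above the worktop. Origin: centre of the underside; z up.
- corner_tray: Fixed tray for the timer: bare grey metal plate 88 (x) x 92 (y) x 4 mm, an L-shaped stop at each corner, 15 mm above the worktop. Space between stops 76 (x) x 80 (y) mm; sides open between the stops (50 mm) for the fingers. The timer fits with its x along the tray's x or y, either way round. Floor 4 mm above the worktop. Origin: centre of the underside; z up.
- tube_rest: Fixed rest for the tube: bare grey metal plate 60 (x) x 96 (y) x 4 mm with two U-shaped saddles 27 mm either side of its middle along y, each 12 mm long in y (42 mm gap for the fingers). The tube lies along y on their flat bottoms, 12 mm above the worktop; inside width 23 mm at the bottom, 32 mm at the tops, 25 mm up. Seated tube axis 20 mm up. Origin: centre of underside; z up.
- strip_can: Bystander: white test strip canister, loose, standing, diameter 45 mm, 105 mm high. Leave it alone. Origin: centre of the underside.
- meter: Bystander: white hand-held meter standing in its small clear cradle, loose, 62 x 56 mm, 143 mm high. Leave it alone. Origin: centre of the underside.

How it is judged (in metres and radians):
At the end, for the whole second after the job is handed in: Dropper in small socket (centre within 10 mm), cup in large socket (13 mm), timer in tray (14 mm), all on the floor (within 3.5 mm), level to 0.12 rad, at rest; tube in both saddles, middle within 11 mm across, 14 mm along, axis 16-25 mm up, 0.25 rad along the rest (horizontal distance between dropper and small_socket below 0.01 m and z of dropper in the frame of small_socket between 0 and 0.0075 m and angle between each of dropper, cup, timer's own z axis and vertical below 0.12 rad and linear speed of each of dropper, cup, timer below 0.02 m/s and horizontal distance between cup and large_socket below 0.013 m and z of cup in the frame of large_socket between 0 and 0.0075 m and horizontal distance between timer and corner_tray below 0.014 m and z of timer in the frame of corner_tray between 0 and 0.0075 m and x of tube_mid in the frame of tube_rest between -0.011 and 0.011 m and y of tube_mid in the frame of tube_rest between -0.014 and 0.014 m and z of tube_mid in the frame of tube_rest between 0.016 and 0.025 m and angle between the y axis of tube_mid and the y axis of tube_rest, either way round below 0.25 rad); the robot touches nothing.
It fails at once if the strip canister or the meter was moved more than 30 mm or tipped by more than 0.35 rad (distance of any of strip_can, meter from where it was at the start of the episode above 0.03 m or angle between any of strip_can, meter's own z axis and vertical above 0.35 rad).
It fails at once if the dropper bottle or the cup was tipped over (more than 0.8 rad) (angle between any of dropper, cup's own z axis and vertical above 0.8 rad).
It also fails if it takes over 112 s, if anything falls off the work surface, if the arm or the gripper's body presses on something with over 40 N, if the wrist force passes 120 N, or if a joint passes its speed limit or range.

## Working session

There is one attempt and no reset: what is moved stays moved. The work goes in short steps, Python scripts to look and compute and a tool call to move; the robot and the scene stay as the last step left them, time stands still between calls to the robot, and variables do not carry over. Pictures are saved under pics/ and viewed, at most 14 in all, crops included, and the job is handed in when it is done.

Besides the shell and the picture viewer there is one more tool, called after "Emit:" as name(argument=value, ...) on one line, values as JSON. servo_tool: Moves the arm, as the interface text tells. Its arguments: {"type":"object","properties":{"series":{"type":"array","items":{"type":"array"}},"newtons":{"type":"number"}},"required":["series"]}

```bash
mkdir -p pics; ls; cat > h.py <<'E'
import numpy as np, cv2
from workcell import r, eyes, ticket, finder
def world(s,mask=None):
    R=cv2.Rodrigues(np.array(s["rvec"],float))[0]; t=np.array(s["tvec"],float).ravel(); K=np.array(s["mtx"])
    Z=s["range_z"]; v,u=np.mgrid[:Z.shape[0],:Z.shape[1]]
    P=np.stack([(u-K[0,2])/K[0,0]*Z,(v-K[1,2])/K[1,1]*Z,Z],-1)
    W=(P-t)@R; W[Z<=0]=np.nan
    return W
def pix(s,p):
    return cv2.projectPoints(np.array([p],float),np.array(s["rvec"],float),np.array(s["tvec"],float),np.array(s["mtx"],float),None)[0].ravel()
E
python3 - <<'E'
from h import *
print(r.sense())
for n in ("top","side"):
    s=eyes.snapshot(n); cv2.imwrite(f"pics/{n}0.png",s["frame"]); np.save(f"pics/{n}0.npy",world(s))
    C=-cv2.Rodrigues(np.array(s["rvec"],float))[0].T@np.array(s["tvec"],float).ravel();print(n,C.round())
    for th in "dropper cup timer tube_mid small_socket large_socket corner_tray tube_rest strip_can meter".split():
        for d in finder.tip_of(s,th)[:2]: print(th,np.round(d["xyz"]),round(d["confidence"],2),pix(s,d["xyz"]).round())
E
```

```text
pics
{'t': 0.0, 'q': array([ 1.14810915e+00,  2.64776869e-01,  1.60534969e+00,  5.20959342e-06,
        1.27368546e+00, -3.69117779e-02]), 'joint_velocities': array([ 2.98013273e-04, -5.74581846e-04,  6.55545641e-04,  1.04481861e-03,
        9.22639601e-05,  7.12805853e-04]), 'tau': array([-1.18463959e-03, -5.15107334e+01, -3.67312217e+01, -1.08050222e-04,
        1.29032318e-02,  1.02212144e-05]), 'ee_pos': array([253.71196037, 624.75999188, 240.95913256]), 'ee_rot': array([-0.60212812, -3.08282793,  0.0033922 ]), 'ft_force': array([-0.14131666,  0.51115818, -0.4269989 ]), 'wrist_torque': array([ 0.00235567, -0.05342017, -0.01700532]), 'grip_force': 0.0, 'width': 0.9964881295053701}
top [ 467.   37. 1337.]
dropper [445. 385.  -0.] 0.62 [188. 216.]
cup [ 598. -283.   -1.] 0.72 [436. 163.]
timer [606. -14.  -3.] 0.65 [337. 159.]
tube_mid [625. 134.   6.] 0.71 [282. 150.]
small_socket [466. -75.   1.] 0.9 [359. 211.]
large_socket [438.  88.  -3.] 0.77 [298. 220.]
large_socket [467. -77.   1.] 0.59 [360. 210.]
corner_tray [454. 254.  -0.] 0.68 [237. 213.]
tube_rest [ 602. -151.   -2.] 0.88 [387. 161.]
strip_can [ 441. -211.   -2.] 0.68 [409. 221.]
meter [465. -76.   1.] 0.69 [359. 211.]
meter [613. 305.   5.] 0.64 [219. 154.]
side [625. 632. 889.]
dropper [461. -79.   3.] 0.65 [351. 171.]
cup [ 596. -289.   -4.] 0.75 [295. 124.]
timer [605. -17.   1.] 0.62 [301. 195.]
tube_mid [ 603. -154.   -4.] 0.64 [297. 158.]
tube_mid [624. 141.  10.] 0.47 [299. 247.]
small_socket [460. -77.   4.] 0.7 [351. 171.]
large_socket [445.  89.   6.] 0.96 [369. 221.]
corner_tray [455. 255.   1.] 0.87 [379. 283.]
tube_rest [ 603. -153.   -3.] 0.76 [297. 157.]
strip_can [ 441. -212.    5.] 0.57 [350. 134.]
meter [616. 302.   0.] 0.77 [311. 312.]
```

```bash
python3 - <<'E'
import cv2
a=cv2.imread("pics/top0.png"); cv2.imwrite("pics/top0c.png",cv2.resize(a[100:290,140:480],None,fx=2.35,fy=2.35,interpolation=cv2.INTER_CUBIC))
E
```

```text
(no output)
```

View pics/top0c.png

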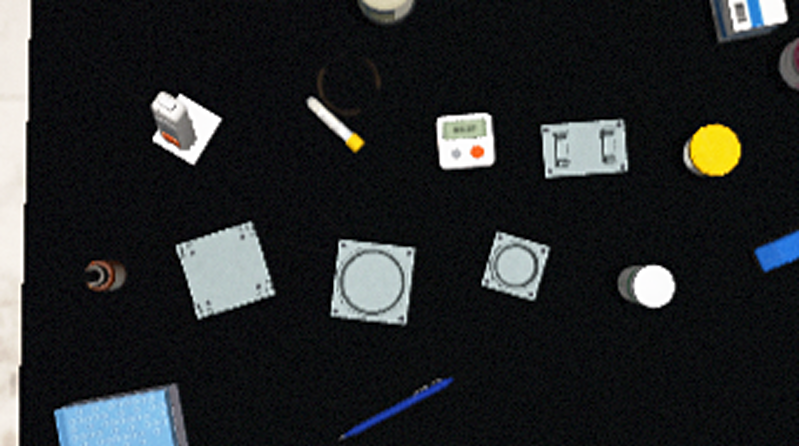

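View pics/side0.png

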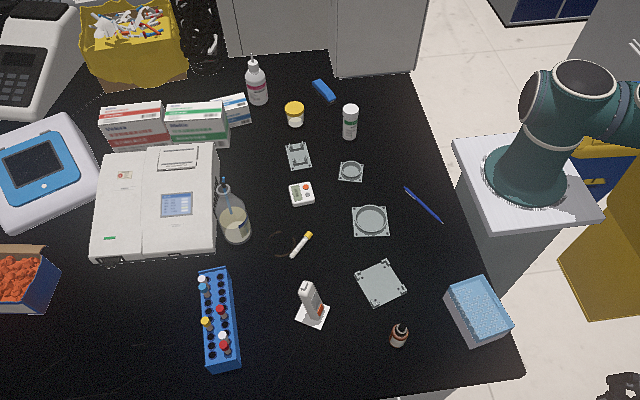

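The top crop shows the dropper at (105,275), tray at (225,270), large socket at (373,282), small socket at (516,266), canister at (653,286), meter at (185,128), tube at (335,125) with its cap to the lower right, timer at (466,140), tube rest at (585,148) and cup at (713,150). The side view agrees. Next I refine positions and angles with segmentation.

```bash
cat >> h.py <<'E'
def rect(s,W,c,rad,lo,hi,zmax=400,zmin=-10,zp=None,vmin=90):
    """min-area rectangle (world xy) of bright pixels within rad of c, cast on plane z=zp if given"""
    f=s["frame"].astype(int); d=np.hypot(W[...,0]-c[0],W[...,1]-c[1])
    m=(d<rad)&(f.max(2)>vmin)&(W[...,2]<zmax)&(W[...,2]>zmin)
    n,l,st,_=cv2.connectedComponentsWithStats(m.astype(np.uint8)); 
    if n<2: return None
    m=l==1+np.argmax(st[1:,4])
    v,u=np.nonzero(m)
    if zp is None: P=W[m][:,:2]
    else:
        R=cv2.Rodrigues(np.array(s["rvec"],float))[0]; t=np.array(s["tvec"],float).ravel(); K=np.array(s["mtx"])
        ray=np.stack([(u-K[0,2])/K[0,0],(v-K[1,2])/K[1,1],np.ones(len(u))],1)@R; C=-R.T@t
        P=(C+ray*((zp-C[2])/ray[:,2])[:,None])[:,:2]
    q=cv2.minAreaRect(P.astype(np.float32))
    return np.round(q[0],1),np.round(q[1],1),round(np.radians(q[2]),3),np.round(P.mean(0),1)
E
python3 - <<'E'
from h import *
for n in ("top","side"):
    s=eyes.snapshot(n); W=world(s)
    print(n,"table z",np.nanmedian(W[(abs(W[...,0]-530)<15)&(abs(W[...,1]-20)<60)][:,2]))
    for nm,c,rad,zp in [("small",(464,-76),52,4),("large",(440,88),70,4),("tray",(455,254),72,4),("rest",(602,-152),65,4),("timer",(606,-14),55,18),("tube",(625,136),55,8)]:
        print(nm,rect(s,W,c,rad,0,0,zp=zp))
    f=s["frame"].astype(int)
    for nm,c,lo,hi in [("dropper",(445,385),20,56),("bulb",(445,385),75,110),("cupLid",(598,-285),50,70),("can",(441,-211),20,120),("meter",(614,303),20,160)]:
        m=(np.hypot(W[...,0]-c[0],W[...,1]-c[1])<50)&(W[...,2]>lo)&(W[...,2]<hi); P=W[m]
        print(nm,len(P),P.min(0).round(),P.max(0).round(),P.mean(0).round(1))
    m=(np.hypot(W[...,0]-625,W[...,1]-136)<60)&(f[...,0]<100)&(f[...,2]>120);print("cap",len(W[m]),W[m].mean(0).round(1))
E
```

```text
top table z 0.8632511579846027
small (array([460.5, -75.1]), array([63.7, 65.1]), np.float64(1.3), array([460.5, -74.4]))
large (array([439.9,  88.3]), array([87.3, 89. ]), np.float64(1.469), array([439.9,  88.4]))
tray (array([450.9, 256.9]), array([89. , 92.4]), np.float64(0.32), array([451. , 256.6]))
rest (array([ 597. , -152.6]), array([61.2, 95.5]), np.float64(0.087), array([ 596.9, -152.8]))
timer (array([601.5, -15.4]), array([61.6, 63.6]), np.float64(0.104), array([601.5, -15.5]))
tube (array([620.8, 134.4]), array([80.2, 15.2]), np.float64(0.8), array([618.7, 133.2]))
dropper 46 [429. 368.  21.] [458. 379.  56.] [444.5 372.2  40.4]
bulb 60 [433. 374.  76.] [456. 395. 103.] [444.7 382.8  87.7]
cupLid 378 [ 567. -315.   51.] [ 619. -261.   69.] [ 592.5 -287.4   61.5]
can 328 [ 420. -236.   21.] [ 465. -191.  111.] [ 443.2 -208.9   94.1]
meter 301 [587. 281.  23.] [635. 330. 146.] [609.9 299.2 100.8]
cap 39 [598.3 110.8  13.8]
side table z 1.4283076591263442
small (array([461.4, -78.5]), array([71.6, 63.5]), np.float64(1.297), array([461.5, -77.1]))
large (array([441.4,  84.7]), array([95. , 86.9]), np.float64(1.469), array([441.3,  87.9]))
tray (array([452.2, 254. ]), array([90.8, 94.6]), np.float64(0.327), array([453.6, 258. ]))
rest (array([ 599.5, -155.5]), array([ 59.5, 101.5]), np.float64(0.088), array([ 599.1, -152.3]))
timer (array([603.5, -10.4]), array([59.4, 72.1]), np.float64(0.109), array([603.9,  -9.7]))
tube (array([621.2, 133.6]), array([84.7, 16.6]), np.float64(0.879), array([620.7, 132. ]))
dropper 100 [433. 380.  21.] [462. 404.  55.] [452.5 397.6  39.2]
bulb 113 [436. 376.  75.] [456. 398. 103.] [447.3 388.9  86.9]
cupLid 253 [ 567. -314.   52.] [ 621. -258.   67.] [ 594.2 -283.2   61.3]
can 460 [ 422. -236.   20.] [ 465. -188.  109.] [ 445.8 -201.2   76.6]
meter 647 [589. 282.  22.] [638. 330. 147.] [614.  311.6  94.2]
cap 39 [600.2 112.8  15.6]
```

Emit:
servo_tool(series=[[-1, [-26.8, -15, 9.2], 0], [-1, [-26.8, -15, 9.2], 0], [-1, [-26.8, -15, 9.2], 0], [-1, [-26.8, -15, 9.2], 0], [-1, [-26.8, -15, 9.2], 0], [-1, [-26.8, -15, 9.2], 0], [-1, [-26.8, -15, 9.2], 0], [-1, [-26.8, -15, 9.2], 0], [-1, [-26.8, -15, 9.2], 0], [-1, [-26.8, -15, 9.2], 0], [-1, [-26.8, -15, 9.2], 0], [-1, [-26.8, -15, 9.2], 0], [-1, [-26.8, -15, 9.2], 0], [-1, [-26.8, -15, 9.2], 0]], newtons=30)

```text
t: 2.37
ee_pos: [445.4, 386.8, 150.8]
ee_rot: [0.599, 3.083, 0.001]
ft_force: [0.6, -0.1, -0.5]
width: 1.0
grip_force: 0.0
```

```bash
cat >> h.py <<'E'
def plan(target,psi=None):
    s=r.sense(); R=cv2.Rodrigues(np.array(s["ee_rot"],float))[0]; p0=np.arctan2(R[1,1],R[0,1])
    d=R.T@(np.array(target,float)-s["ee_pos"])/10
    turn=0 if psi is None else (p0-psi+np.pi/2)%np.pi-np.pi/2
    print("shift cm",d.round(2),"turn",round(turn,3),"q1-q6",s["q"][[0,5]].round(2),"tilt",(R[:2,2]).round(3))
E
python3 - <<'E'
from h import *
s=eyes.snapshot("side"); u,v=pix(s,(446,386,60)).astype(int); print(u,v)
cv2.imwrite("pics/s1.png",cv2.resize(s["frame"][v-90:v+60,u-100:u+100],None,fx=4,fy=4,interpolation=cv2.INTER_CUBIC))
plan((446,386,43))
E
```

```text
399 330
shift cm [-0.07 -0.05 10.78] turn 0 q1-q6 [ 0.67 -0.51] tilt [0.001 0.001]
```

View pics/s1.png

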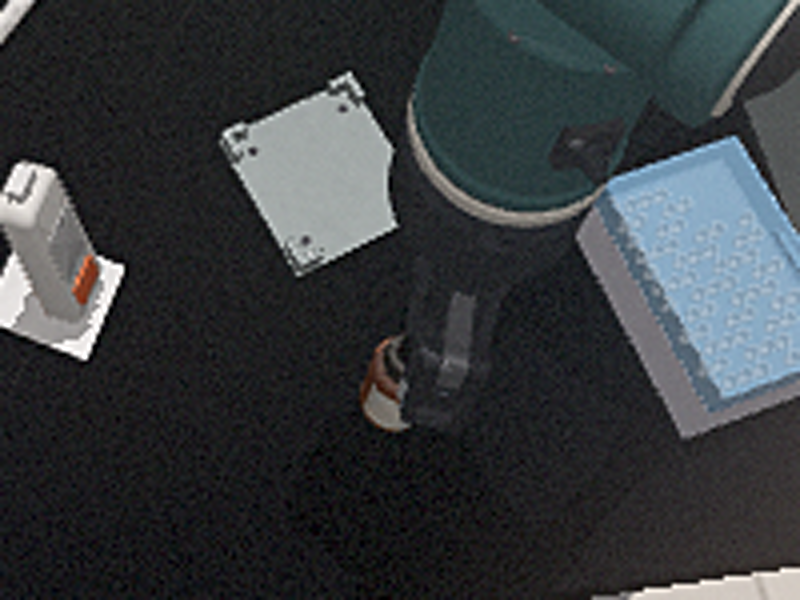

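The side crop shows the black gripper over the dropper. The bottle is at (385,390), partly hidden by the near finger at (455,360), which fits a centred approach. I descend and close.

Emit:
servo_tool(series=[[-1, [0, 0, 3], 0], [-1, [0, 0, 6], 0], [-1, [0, 0, 8], 0], [-1, [0, 0, 10], 0], [-1, [0, 0, 10.7], 0], [-1, [0, 0, 10.7], 0], [0, [0, 0, 10.7], 0], [0.3, [0, 0, 10.7], 0], [1, [0, 0, 10.7], 0], [1, [0, 0, 10.7], 0], [1, [0, 0, 10.7], 0], [1, [0, 0, 10.7], 0], [1, [0, 0, 10.7], 0], [1, [0, 0, 10.7], 0]], newtons=30)

```text
t: 3.58
ee_pos: [446.8, 386.3, 44.9]
ee_rot: [0.602, 3.082, 0.003]
ft_force: [-0.9, -0.2, 5.5]
width: 0.367
grip_force: 30.1
```

Emit:
servo_tool(series=[[1, [0, 0, -2], 0], [1, [0, 0, -5], 0], [1, [0, 0, -8], 0], [1, [-1.5, -3.4, -8], 0], [1, [-3, -6.8, -8], 0], [1, [-4.5, -10.2, -8], 0], [1, [-6, -13.6, -8], 0], [1, [-7.5, -17, -8], 0], [1, [-9, -20.3, -8], 0], [1, [-10.5, -23.7, -8], 0], [1, [-12, -27.1, -8], 0], [1, [-13.5, -30.5, -8], 0], [1, [-15, -33.9, -8], 0], [1, [-16.5, -37.3, -8], 0], [1, [-17.6, -39.8, -8], 0], [1, [-18.4, -41.5, -8], 0], [1, [-18.7, -42.3, -8], 0], [1, [-18.7, -42.3, -8], 0], [1, [-18.7, -42.3, -8], 0], [1, [-18.7, -42.3, -8], 0]])

```text
t: 5.25
ee_pos: [459.7, -75.7, 123.1]
ee_rot: [-0.601, -3.083, -0.001]
ft_force: [-0.3, 0.8, -0.7]
width: 0.366
grip_force: 30.1
```

```bash
python3 - <<'E'
from h import *
print(r.sense()["ee_pos"],r.sense()["ft_force"],r.sense()["width"])
s=eyes.snapshot("side"); u,v=pix(s,(461,-76,60)).astype(int); print(u,v)
cv2.imwrite("pics/s2.png",cv2.resize(s["frame"][v-70:v+80,u-100:u+100],None,fx=4,fy=4,interpolation=cv2.INTER_CUBIC))
W=world(s); f=s["frame"].astype(int)
m=(np.hypot(W[...,0]-461,W[...,1]+76)<45)&(f[...,2]>f[...,0]+25)&(W[...,2]>50); P=W[m];print(len(P),P.min(0),P.max(0))
for d in finder.tip_of(s,"dropper")[:1]+finder.tip_of(s,"small_socket")[:1]: print(d)
plan((461,-76,49))
E
```

```text
[459.71266013 -75.69295645 123.12243122] [-0.31016067  0.77383288 -0.73689677] 0.3664922197637954
352 157
47 [442.37158971 -74.82032671  76.52670471] [474.26062655 -55.64117907 143.23810869]
{'xyz': [457.7, -77.0, 78.4], 'confidence': 0.46}
{'xyz': [461.7, -73.9, 1.6], 'confidence': 0.94}
shift cm [-0.13 -0.    7.42] turn 0 q1-q6 [-0.22 -1.4 ] tilt [-0.  0.]
```

View pics/s2.png

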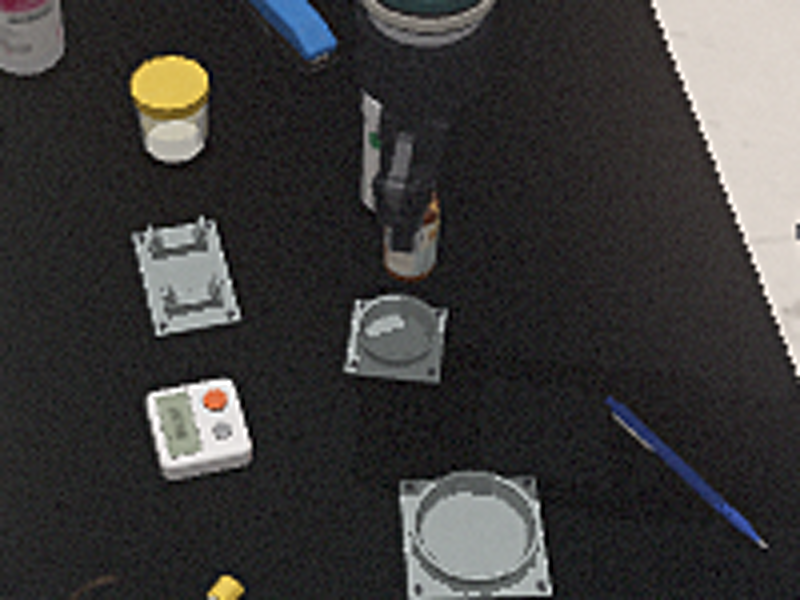

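The bottle at (410,240) is held upright just above the small socket at (397,335). I nudge +1.5 mm in x and lower it.

Emit:
servo_tool(series=[[1, [-0.1, 0.05, 2], 0], [1, [-0.1, 0.05, 4], 0], [1, [-0.1, 0.05, 5.5], 0], [1, [-0.1, 0.05, 6.5], 0], [1, [-0.1, 0.05, 7.1], 0], [1, [-0.1, 0.05, 7.4], 0], [1, [-0.1, 0.05, 7.4], 0], [1, [-0.1, 0.05, 7.4], 0], [1, [-0.1, 0.05, 7.4], 0]])

```text
t: 6.15
ee_pos: [461.8, -76.7, 50.0]
ee_rot: [0.602, 3.082, -0.0]
ft_force: [0.1, -0.1, -0.4]
width: 0.366
grip_force: 30.1
```

Emit:
servo_tool(series=[[1, [0, 0, 0.1], 0], [1, [0, 0, 0.2], 0], [1, [0, 0, 0.2], 0], [1, [0, 0, 0.2], 0]])

```text
t: 6.48
ee_pos: [462.0, -76.8, 48.9]
ee_rot: [0.602, 3.082, 0.0]
ft_force: [-2.4, 1.0, 8.9]
width: 0.363
grip_force: 31.0
```

Emit:
servo_tool(series=[[0.2, [0, 0, 0], 0], [0, [0, 0, 0], 0], [-0.5, [0, 0, 0], 0], [-1, [0, 0, 0], 0], [-1, [0, 0, 0], 0], [-1, [0, 0, 0], 0], [-1, [0, 0, -2], 0], [-1, [0, 0, -5], 0], [-1, [0, 0, -9], 0], [-1, [0, 0, -11], 0], [-1, [-20.1, -14.5, -11], 0], [-1, [-20.1, -14.5, -11], 0], [-1, [-20.1, -14.5, -11], 0], [-1, [-20.1, -14.5, -11], 0], [-1, [-20.1, -14.5, -11], 0], [-1, [-20.1, -14.5, -11], 0], [-1, [-20.1, -14.5, -11], 0], [-1, [-20.1, -14.5, -11], 0], [-1, [-20.1, -14.5, -11], 0], [-1, [-20.1, -14.5, -11], 0]])

```text
t: 8.15
ee_pos: [591.8, -285.3, 156.8]
ee_rot: [-0.601, -3.082, -0.001]
ft_force: [-0.2, 0.3, -0.3]
width: 0.996
grip_force: 0.0
```

```bash
python3 - <<'E'
from h import *
s=eyes.snapshot("top");W=world(s)
for c,lo,hi in [((461,-76),22,110),((594,-287),50,70)]:
    m=(np.hypot(W[...,0]-c[0],W[...,1]-c[1])<40)&(W[...,2]>lo)&(W[...,2]<hi); P=W[m];
    if len(P): print(len(P),P.min(0).round(),P.max(0).round())
for d in finder.tip_of(s,"dropper")[:1]+finder.tip_of(s,"cup")[:1]: print(d)
plan((594,-287,48))
s=eyes.snapshot("side");W=world(s);u,v=pix(s,(520,-180,60)).astype(int)
for d in finder.tip_of(s,"dropper")[:1]+finder.tip_of(s,"cup")[:1]: print(d)
cv2.imwrite("pics/s3.png",cv2.resize(s["frame"][v-70:v+80,u-100:u+100],None,fx=4,fy=4,interpolation=cv2.INTER_CUBIC))
E
```

```text
156 [ 436. -100.   22.] [481. -47. 109.]
291 [ 566. -316.   50.] [ 614. -260.   69.]
{'xyz': [457.3, -76.3, 3.6], 'confidence': 0.45}
{'xyz': [597.7, -284.1, -1.3], 'confidence': 0.64}
shift cm [-0.23 -0.09 10.96] turn 0 q1-q6 [-0.49 -1.67] tilt [-0.  0.]
{'xyz': [460.7, -79.0, 1.6], 'confidence': 0.59}
{'xyz': [596.9, -290.6, -0.9], 'confidence': 0.84}
```

View pics/s3.png

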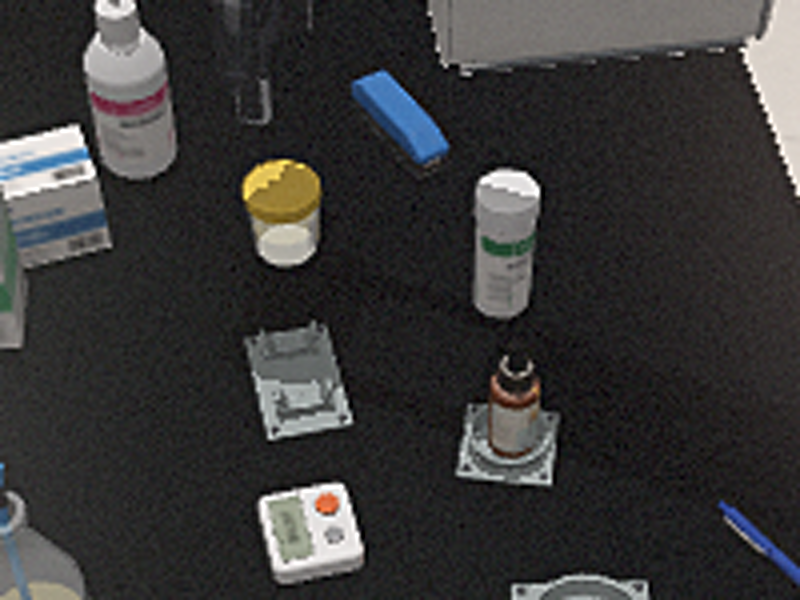

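The dropper stands in the small socket at (513,430). The cup is untouched at (283,215) with the gripper above it. I descend on the cup.

Emit:
servo_tool(series=[[-1, [-0.2, -0.1, 3], 0], [-1, [-0.2, -0.1, 6], 0], [-1, [-0.2, -0.1, 8], 0], [-1, [-0.2, -0.1, 10], 0], [-1, [-0.2, -0.1, 11], 0], [-1, [-0.2, -0.1, 11], 0], [-0.6, [-0.2, -0.1, 11], 0], [-0.4, [-0.2, -0.1, 11], 0], [0, [-0.2, -0.1, 11], 0], [0.5, [-0.2, -0.1, 11], 0], [0.5, [-0.2, -0.1, 11], 0], [0.5, [-0.2, -0.1, 11], 0], [0.5, [-0.2, -0.1, 11], 0]], newtons=30)

```text
t: 9.53
ee_pos: [595.9, -289.2, 49.6]
ee_rot: [0.601, 3.079, -0.002]
ft_force: [0.0, 0.2, 5.7]
width: 0.632
grip_force: 32.2
```

Emit:
servo_tool(series=[[0.5, [0, 0, -2], 0], [0.5, [0, 0, -5], 0], [0.5, [0, 0, -9], 0], [0.5, [0, 0, -12], 0], [0.5, [2, 2, -12.5], 0], [0.5, [4.5, 4.5, -12.5], 0], [0.5, [7, 7.1, -12.5], 0], [0.5, [9.5, 9.6, -12.5], 0], [0.5, [12, 12.2, -12.5], 0], [0.5, [14.5, 14.7, -12.5], 0], [0.5, [17, 17.2, -12.5], 0], [0.5, [19.5, 19.8, -12.5], 0], [0.5, [22, 22.3, -12.5], 0], [0.5, [24.5, 24.8, -12.5], 0], [0.5, [26.5, 26.9, -12.5], 0], [0.5, [28, 28.4, -12.5], 0], [0.5, [28.6, 29.1, -12.5], 0], [0.5, [28.6, 29.1, -12.5], 0], [0.5, [28.6, 29.1, -12.5], 0], [0.5, [28.6, 29.1, -12.5], 0]])

```text
t: 11.2
ee_pos: [439.3, 88.2, 172.4]
ee_rot: [0.603, 3.083, -0.001]
ft_force: [0.2, -0.7, -1.1]
width: 0.632
grip_force: 32.2
```

```bash
python3 - <<'E'
from h import *
s=eyes.snapshot("side");W=world(s);f=s["frame"].astype(int); print(r.sense()["ee_pos"])
m=(np.hypot(W[...,0]-440,W[...,1]-88)<50)&(f[...,2]>f[...,0]+50)&(W[...,2]>100); P=W[m];print(len(P),P.min(0),P.max(0))
for d in finder.tip_of(s,"cup")[:1]+finder.tip_of(s,"large_socket")[:1]: print(d)
plan((440,88,54))
u,v=pix(s,(440,88,60)).astype(int)
cv2.imwrite("pics/s4.png",cv2.resize(s["frame"][v-70:v+80,u-100:u+100],None,fx=4,fy=4,interpolation=cv2.INTER_CUBIC))
E
```

```text
[439.29377247  87.96889056 172.35579349]
181 [410.84583231  65.49014781 166.44140441] [465.6345094  124.41570061 245.13350727]
{'xyz': [437.3, 88.3, 120.4], 'confidence': 0.69}
{'xyz': [442.4, 87.6, 0.6], 'confidence': 0.78}
shift cm [-0.07  0.04 11.82] turn 0 q1-q6 [ 0.14 -1.04] tilt [-0. -0.]
```

View pics/s4.png

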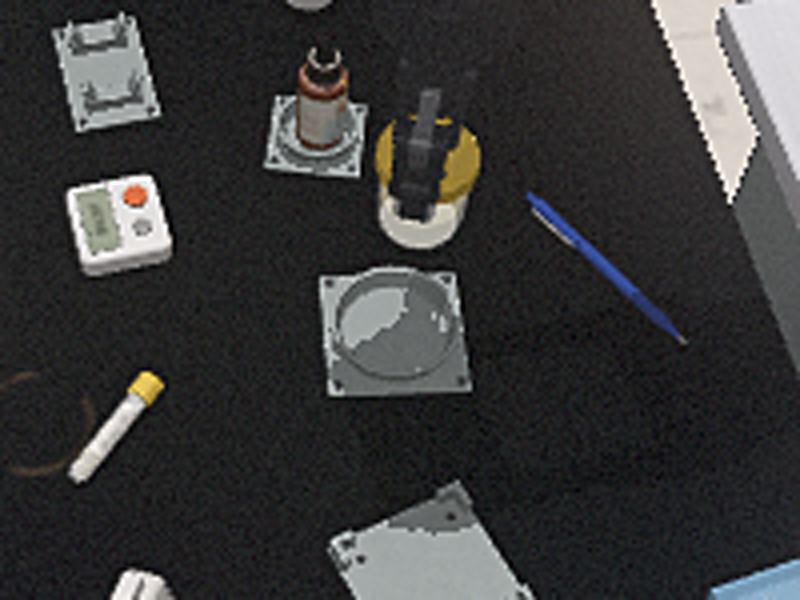

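The cup at (428,180) is held upright above the large socket at (393,330). I lower it.

Emit:
servo_tool(series=[[0.5, [-0.15, 0, 3], 0], [0.5, [-0.15, 0, 6], 0], [0.5, [-0.15, 0, 8.5], 0], [0.5, [-0.15, 0, 10.5], 0], [0.5, [-0.15, 0, 11.4], 0], [0.5, [-0.15, 0, 11.8], 0], [0.5, [-0.15, 0, 12], 0], [0.5, [-0.15, 0, 12], 0], [0.5, [-0.15, 0, 12], 0]])

```text
t: 12.1
ee_pos: [441.7, 88.1, 53.6]
ee_rot: [0.603, 3.081, 0.001]
ft_force: [-0.5, -0.0, 2.6]
width: 0.637
grip_force: 32.5
```

Emit:
servo_tool(series=[[0.5, [0, 0, 0.1], 0], [0.5, [0, 0, 0.1], 0], [0, [0, 0, 0.1], 0], [-0.5, [0, 0, 0.1], 0], [-1, [0, 0, 0.1], 0], [-1, [0, 0, 0.1], 0], [-1, [0, 0, 0.1], 0], [-1, [0, 0, -2], 0], [-1, [0, 0, -6], 0], [-1, [0, 0, -9], 0], [-1, [-18.8, -3.5, -9], 1.08], [-1, [-18.8, -3.5, -9], 1.08], [-1, [-18.8, -3.5, -9], 1.08], [-1, [-18.8, -3.5, -9], 1.08], [-1, [-18.8, -3.5, -9], 1.08], [-1, [-18.8, -3.5, -9], 1.08], [-1, [-18.8, -3.5, -9], 1.08], [-1, [-18.8, -3.5, -9], 1.08], [-1, [-18.8, -3.5, -9], 1.08], [-1, [-18.8, -3.5, -9], 1.08]])

```text
t: 13.77
ee_pos: [601.0, -14.9, 141.6]
ee_rot: [-2.104, -2.332, 0.001]
ft_force: [1.3, -0.7, 0.2]
width: 0.999
grip_force: 0.0
```

```bash
python3 - <<'E'
from h import *
s=eyes.snapshot("side");W=world(s); print(r.sense()["ee_pos"])
m=(np.hypot(W[...,0]-440,W[...,1]-88)<50)&(W[...,2]>53)&(W[...,2]<75); P=W[m];print(len(P),P.min(0),P.max(0))
for d in finder.tip_of(s,"cup")[:1]+finder.tip_of(s,"large_socket")[:1]+finder.tip_of(s,"timer")[:1]: print(d)
plan((602.5,-15,18),0.105)
u,v=pix(s,(540,20,60)).astype(int)
cv2.imwrite("pics/s5.png",cv2.resize(s["frame"][v-70:v+80,u-100:u+100],None,fx=4,fy=4,interpolation=cv2.INTER_CUBIC))
E
```

```text
[600.91930553 -14.8065491  141.7502991 ]
405 [412.09981518  61.50150728  53.85694331] [468.530713   118.94627413  70.32912227]
{'xyz': [440.3, 88.0, 1.4], 'confidence': 0.89}
{'xyz': [601.0, -152.0, -2.5], 'confidence': 0.73}
{'xyz': [605.6, -17.6, 1.4], 'confidence': 0.78}
shift cm [-0.05  0.15 12.41] turn 0.002 q1-q6 [-0.07 -0.17] tilt [-0.  0.]
```

View pics/s5.png

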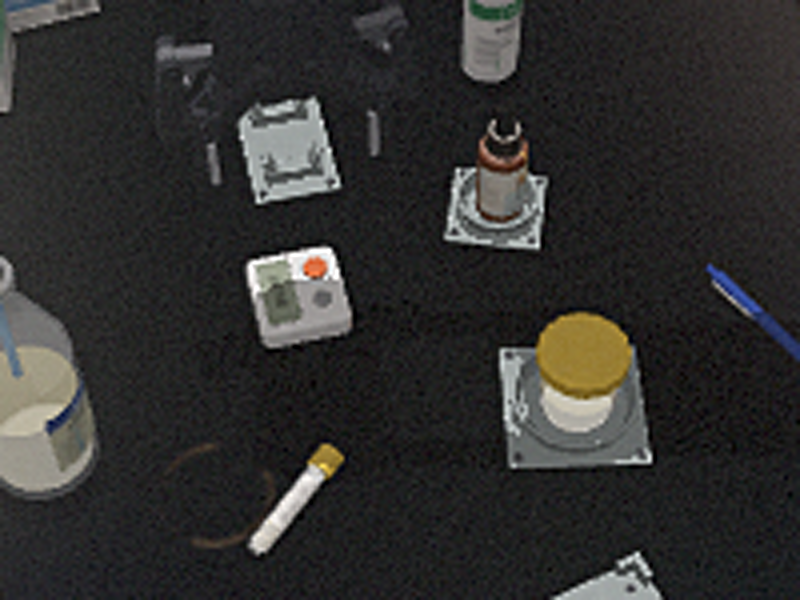

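The cup sits in the large socket at (580,380). The open fingers at (213,165) and (373,135) straddle the timer at (300,295). I use the depth image to find the real fingertip height.

```bash
python3 - <<'E'
from h import *
for n in("side","top"):
    s=eyes.snapshot(n);W=world(s)
    m=(np.hypot(W[...,0]-601,W[...,1]+15)<75)&(W[...,2]>60)&(W[...,2]<200); P=W[m]
    for a in (P[P[:,0]<601],P[P[:,0]>=601]):
        if len(a): print(n,len(a),np.sort(a[:,2])[:8].round(),a[a[:,2]<165].min(0).round(),a[a[:,2]<165].max(0).round())
E
```

```text
side 148 [147. 148. 149. 149. 150. 152. 152. 153.] [545. -24. 147.] [558.  -7. 164.]
side 145 [151. 152. 152. 154. 154. 154. 155. 157.] [642. -15. 151.] [657.   2. 165.]
top 20 [151. 181. 183. 192. 193. 193. 193. 193.] [556.  -9. 151.] [556.  -9. 151.]
```

Emit:
servo_tool(series=[[-1, [0, 0.15, 3.5], 0], [-1, [0, 0.15, 7], 0], [-1, [0, 0.15, 9.5], 0], [-1, [0, 0.15, 11.5], 0], [-1, [0, 0.15, 12.7], 0], [-1, [0, 0.15, 13.2], 0], [-1, [0, 0.15, 13.2], 0], [-1, [0, 0.15, 13.2], 0], [-0.7, [0, 0.15, 13.2], 0], [-0.4, [0, 0.15, 13.2], 0], [-0.2, [0, 0.15, 13.2], 0], [0, [0, 0.15, 13.2], 0], [0, [0, 0.15, 13.2], 0], [0, [0, 0.15, 13.2], 0]], newtons=40)

```text
t: 15.23
ee_pos: [604.3, -14.7, 12.4]
ee_rot: [2.1, 2.333, 0.004]
ft_force: [-0.8, -0.2, 6.2]
width: 0.673
grip_force: 43.4
```

Emit:
servo_tool(series=[[0, [0, 0, -2], 0], [0, [0, 0, -5], 0], [0, [0, 0, -8], 0], [0, [0, 0, -9], 0], [0, [2.8, -1.2, -9], 0], [0, [5.6, -2.4, -9], 0], [0, [8.4, -3.6, -9], 0], [0, [11.2, -4.8, -9], -0.04], [0, [14, -6, -9], -0.08], [0, [16.8, -7.2, -9], -0.12], [0, [19.6, -8.4, -9], -0.16], [0, [22.4, -9.6, -9], -0.2], [0, [25.2, -10.8, -9], -0.215], [0, [27, -11.7, -9], -0.215], [0, [28.1, -12.2, -9], -0.215], [0, [28.5, -12.3, -9], -0.215], [0, [28.5, -12.3, -9], -0.215], [0, [28.5, -12.3, -9], -0.215], [0, [28.5, -12.3, -9], -0.215]])

```text
t: 16.82
ee_pos: [451.1, 255.1, 100.2]
ee_rot: [1.84, 2.546, -0.0]
ft_force: [-0.5, -0.5, -0.8]
width: 0.671
grip_force: 43.6
```

```bash
python3 - <<'E'
from h import *
s=eyes.snapshot("side");W=world(s);f=s["frame"].astype(int); print(r.sense())
m=(np.hypot(W[...,0]-451,W[...,1]-256)<60)&(f.min(2)>110)&(W[...,2]>75)&(W[...,2]<130); P=W[m];print(len(P),P.min(0),P.max(0))
for d in finder.tip_of(s,"timer")[:1]+finder.tip_of(s,"corner_tray")[:1]: print(d)
plan((451.5,256,14),0.32)
u,v=pix(s,(451,256,60)).astype(int)
cv2.imwrite("pics/s6.png",cv2.resize(s["frame"][v-70:v+80,u-100:u+100],None,fx=4,fy=4,interpolation=cv2.INTER_CUBIC))
E
```

```text
{'t': 16.8667, 'q': array([ 4.66628562e-01,  1.04259454e-01,  2.07342730e+00, -4.18849967e-04,
        9.63819490e-01,  1.48184426e-01]), 'joint_velocities': array([-0.00180906, -0.00103133, -0.00013456,  0.00385205,  0.0004892 ,
        0.00212565]), 'tau': array([ 2.72616455e-01, -3.78495777e+01, -3.18898344e+01,  1.17489503e-02,
        1.55442940e-03, -3.89352455e-03]), 'ee_pos': array([451.11888087, 254.99393274, 100.25693276]), 'ee_rot': array([ 1.84062602e+00,  2.54549233e+00, -1.28056704e-04]), 'ft_force': array([ 0.19591069,  0.63270475, -1.05227948]), 'wrist_torque': array([-0.02700234,  0.00683304,  0.01395335]), 'grip_force': 43.552965342205425, 'width': 0.6772790018590373}
360 [415.69893263 235.2532903   91.76309068] [490.44615373 293.29902271 110.51856519]
{'xyz': [453.8, 255.3, -0.9], 'confidence': 0.61}
shift cm [0.08 0.08 8.62] turn -0.002 q1-q6 [0.47 0.15] tilt [ 0. -0.]
```

View pics/s6.png

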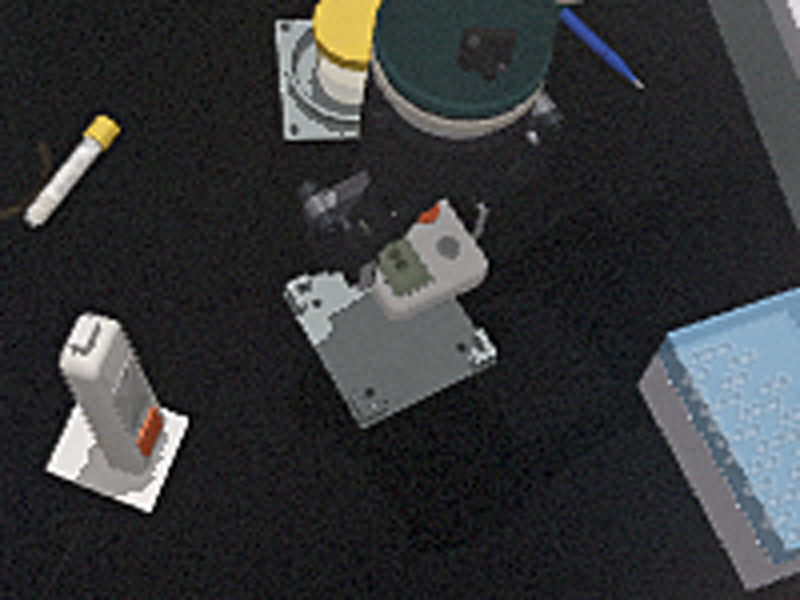

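The timer at (430,260) is held level and aligned with the tray at (390,345). I lower it.

Emit:
servo_tool(series=[[0, [0.2, 0, 2.5], 0], [0, [0.2, 0, 5], 0], [0, [0.2, 0, 6.8], 0], [0, [0.2, 0, 7.8], 0], [0, [0.2, 0, 8.3], 0], [0, [0.2, 0, 8.5], 0], [0, [0.2, 0, 8.5], 0], [0, [0.2, 0, 8.5], 0], [0, [0.2, 0, 8.5], 0]])

```text
t: 17.72
ee_pos: [451.0, 258.1, 16.3]
ee_rot: [1.839, 2.546, 0.003]
ft_force: [0.5, -1.2, 2.3]
width: 0.679
grip_force: 44.2
```

Emit:
servo_tool(series=[[0, [0, 0, 0.15], 0], [0, [0, 0, 0.15], 0], [-0.4, [0, 0, 0.15], 0], [-0.7, [0, 0, 0.15], 0], [-1, [0, 0, 0.15], 0], [-1, [0, 0, 0.15], 0], [-1, [0, 0, 0.15], 0], [-1, [0, 0, -2], 0], [-1, [0, 0, -5], 0], [-1, [0, 0, -8.5], 0], [0.2, [-17.1, 12.2, -8.5], 1.05], [0.2, [-17.1, 12.2, -8.5], 1.05], [0.2, [-17.1, 12.2, -8.5], 1.05], [0.2, [-17.1, 12.2, -8.5], 1.05], [0.2, [-17.1, 12.2, -8.5], 1.05], [0.2, [-17.1, 12.2, -8.5], 1.05], [0.2, [-17.1, 12.2, -8.5], 1.05], [0.2, [-17.1, 12.2, -8.5], 1.05], [0.2, [-17.1, 12.2, -8.5], 1.05], [0.2, [-17.1, 12.2, -8.5], 1.05]])

```text
t: 19.38
ee_pos: [619.2, 133.6, 99.7]
ee_rot: [-2.869, -1.28, 0.001]
ft_force: [0.3, -0.7, -0.3]
width: 0.397
grip_force: 0.0
```

```bash
python3 - <<'E'
from h import *
s=eyes.snapshot("side");W=world(s);print(r.sense()["ee_pos"],r.sense()["width"])
print("timer",rect(s,W,(452,256),60,0,0,zp=22,vmin=190),[ (d["xyz"],d["confidence"]) for t in ("timer","corner_tray","tube_mid") for d in finder.tip_of(s,t)[:1]])
m=(np.hypot(W[...,0]-621,W[...,1]-134)<75)&(W[...,2]>50)&(W[...,2]<120); P=W[m]
if len(P): print(np.sort(P[:,2])[:10].round())
plan((621,134,14),-0.73)
u,v=pix(s,(540,200,60)).astype(int)
cv2.imwrite("pics/s7.png",cv2.resize(s["frame"][v-80:v+70,u-100:u+100],None,fx=4,fy=4,interpolation=cv2.INTER_CUBIC))
E
```

```text
[619.18753469 133.71476514  99.75009367] 0.40018518127350905
timer (array([450.3, 259.9]), array([58.2, 57.3]), np.float64(0.325), array([445.6, 263.1])) [([448.7, 257.7, 5.6], 0.78), ([454.4, 260.2, -3.3], 0.85), ([625.6, 139.5, 7.3], 0.56)]
[90. 91. 93. 94. 94. 94. 94. 96. 96. 96.]
shift cm [0.12 0.13 8.61] turn 0.001 q1-q6 [0.17 0.9 ] tilt [-0. -0.]
```

View pics/s7.png

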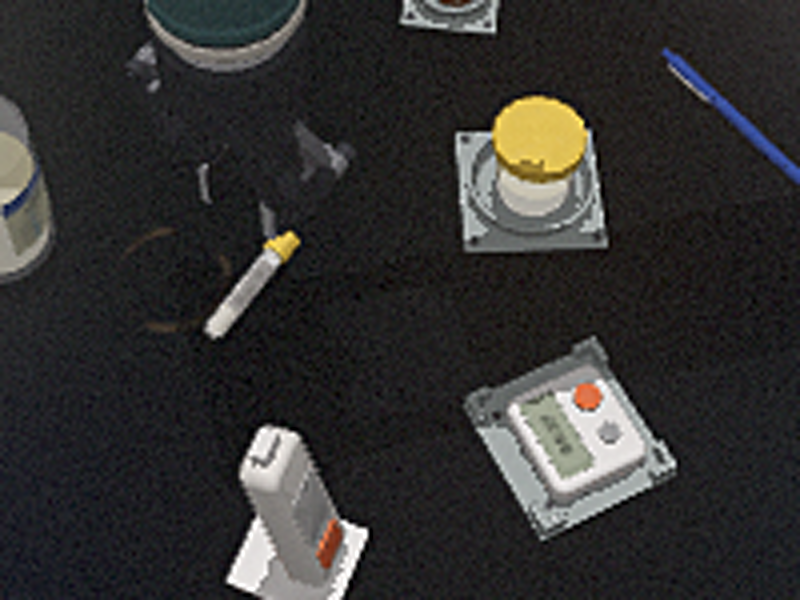

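The timer sits between the corner stops at (570,440). The fingers at (205,185) and (267,220) hang above the tube at (250,290). I descend on the tube.

Emit:
servo_tool(series=[[0.2, [0.1, 0.1, 2.5], 0], [0.2, [0.1, 0.1, 5], 0], [0.2, [0.1, 0.1, 7], 0], [0.2, [0.1, 0.1, 8.2], 0], [0.2, [0.1, 0.1, 8.5], 0], [0.2, [0.1, 0.1, 8.5], 0], [0.2, [0.1, 0.1, 8.5], 0], [0.4, [0.1, 0.1, 8.5], 0], [0.7, [0.1, 0.1, 8.5], 0], [1, [0.1, 0.1, 8.5], 0], [1, [0.1, 0.1, 8.5], 0], [1, [0.1, 0.1, 8.5], 0], [1, [0.1, 0.1, 8.5], 0]], newtons=25)

```text
t: 20.67
ee_pos: [622.2, 134.2, 17.0]
ee_rot: [2.867, 1.282, 0.004]
ft_force: [-1.0, 0.6, 5.0]
width: 0.134
grip_force: 26.1
```

Emit:
servo_tool(series=[[1, [0, 0, -2], 0], [1, [0, 0, -5], 0], [1, [0, 0, -8], 0], [1, [0, 0, -9], 0], [1, [-2.3, 1.7, -9], -0.1], [1, [-4.6, 3.5, -9], -0.18], [1, [-6.9, 5.2, -9], -0.26], [1, [-9.2, 7, -9], -0.34], [1, [-11.5, 8.7, -9], -0.42], [1, [-13.8, 10.4, -9], -0.5], [1, [-16.1, 12.2, -9], -0.58], [1, [-18.4, 13.9, -9], -0.66], [1, [-20.7, 15.6, -9], -0.74], [1, [-22.3, 16.9, -9], -0.8], [1, [-23, 17.3, -9], -0.82], [1, [-23, 17.3, -9], -0.82], [1, [-23, 17.3, -9], -0.82], [1, [-23, 17.3, -9], -0.82]])

```text
t: 22.17
ee_pos: [596.0, -152.1, 104.8]
ee_rot: [-2.119, -2.318, 0.0]
ft_force: [0.4, 1.4, -0.8]
width: 0.132
grip_force: 25.6
```

```bash
python3 - <<'E'
from h import *
plan((598,-153,28),0.087); print(r.sense()["ee_pos"],r.sense()["width"])
for n in ("side","top"):
    s=eyes.snapshot(n);W=world(s);f=s["frame"].astype(int)
    m=(np.hypot(W[...,0]-598,W[...,1]+153)<60)&(W[...,2]>75)&(W[...,2]<115)&(f.max(2)>120); P=W[m]
    m2=m&(f[...,2]>f[...,0]+60)
    print(n,len(P),P.min(0).round(),P.max(0).round(),W[m2].mean(0).round(),[(t,d["xyz"],d["confidence"]) for t in ("tube_mid","tube_rest") for d in finder.tip_of(s,t)[:1]])
    q=P[:,:2]-P[:,:2].mean(0); _,_,V=np.linalg.svd(q); print(V[0], np.sort(P[:,1])[[3,-4]].round())
    if n=="side":
        u,v=pix(s,(598,-153,60)).astype(int); cv2.imwrite("pics/s8.png",cv2.resize(s["frame"][v-50:v+50,u-70:u+70],None,fx=5,fy=5,interpolation=cv2.INTER_CUBIC))
E
```

```text
shift cm [-0.11  0.19  7.68] turn 0.002 q1-q6 [-0.29 -0.38] tilt [-0.001  0.001]
[ 596.04466646 -152.14829377  104.83641575] 0.13185841517690872
side 96 [ 587. -192.   95.] [ 600. -109.  108.] [ 595. -183.  104.] [('tube_mid', [598.2, -152.8, 93.6], 0.59), ('tube_rest', [600.2, -151.2, -2.5], 0.72)]
[-0.04190444  0.99912162] [-185. -111.]
top 39 [ 586. -130.   94.] [ 597. -111.  106.] [nan nan nan] [('tube_mid', [601.3, -152.6, 94.6], 0.38), ('tube_rest', [598.5, -152.4, 5.3], 0.57)]
[ 0.13815996 -0.99040993] [-129. -113.]<stdin>:7: RuntimeWarning: Mean of empty slice.
  ret = um.true_divide(
```

View pics/s8.png

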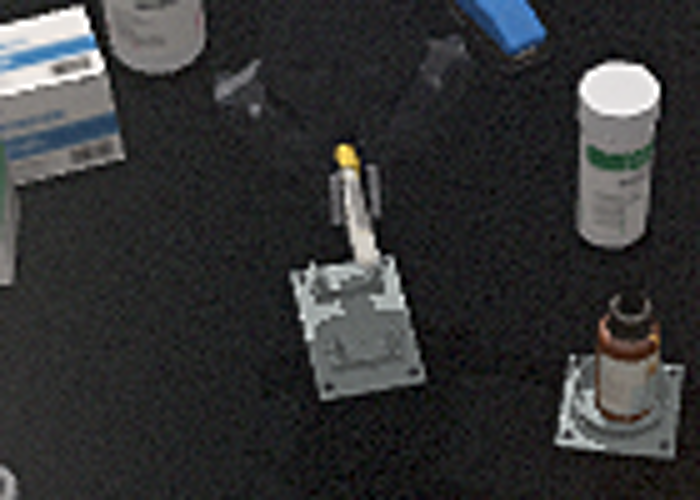

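The tube is held level above the rest and in line with it, cap at (347,155) and end at (367,255). I lower it.

Emit:
servo_tool(series=[[1, [-0.2, 0.2, 2.5], 0], [1, [-0.2, 0.2, 4.5], 0], [1, [-0.2, 0.2, 6], 0], [1, [-0.2, 0.2, 7], 0], [1, [-0.2, 0.2, 7.5], 0], [1, [-0.2, 0.2, 7.7], 0], [1, [-0.2, 0.2, 7.7], 0], [1, [-0.2, 0.2, 7.8], 0], [1, [-0.2, 0.2, 7.8], 0]])

```text
t: 23.22
ee_pos: [599.5, -154.7, 28.9]
ee_rot: [2.118, 2.318, 0.001]
ft_force: [-1.5, 0.3, 4.6]
width: 0.138
grip_force: 26.1
```

Emit:
servo_tool(series=[[0.6, [0, 0, 0], 0], [0.4, [0, 0, 0], 0], [0.2, [0, 0, 0], 0], [0.2, [0, 0, 0], 0], [0.2, [0, 0, 0], 0], [0.2, [0, 0, -2], 0], [0.2, [0, 0, -5], 0], [0.2, [0, 0, -9], 0], [0.2, [0, 0, -13], 0], [0, [0, 0, -17], 0], [0, [8, -4, -20], 0], [0, [16, -4, -20], 0], [0, [16, -4, -20], 0], [0, [16, -4, -20], 0], [0, [16, -4, -20], 0]])

```text
t: 24.47
ee_pos: [542.8, 6.5, 228.6]
ee_rot: [-2.114, -2.322, -0.005]
ft_force: [0.2, -0.3, -0.2]
width: 0.503
grip_force: 0.0
```

```bash
python3 - <<'E'
from h import *
x=r.sense();print(x["ee_pos"],x["width"],x["t"])
for n in ("side","top"):
    s=eyes.snapshot(n);W=world(s);f=s["frame"].astype(int)
    for c,rad,lo,hi in [((598,-153),60,16,45),((461,-76),24,30,62),((440,88),45,53,75)]:
        m=(np.hypot(W[...,0]-c[0],W[...,1]-c[1])<rad)&(W[...,2]>lo)&(W[...,2]<hi); P=W[m]; 
        if len(P): print(n,len(P),P.min(0).round(),P.max(0).round())
    print([(t,np.round(d["xyz"]),d["confidence"]) for t in ("dropper","cup","timer","tube_mid","strip_can","meter") for d in finder.tip_of(s,t)[:1]])
    if n=="side": cv2.imwrite("pics/s9.png",cv2.resize(s["frame"][90:310,230:430],None,fx=2.7,fy=2.7,interpolation=cv2.INTER_CUBIC))
E
```

```text
[542.83145213   6.52325379 228.56822627] 0.5029337214698495 24.4667
side 170 [ 576. -193.   16.] [ 621. -112.   31.]
side 101 [444. -82.  30.] [477. -59.  62.]
side 403 [413.  61.  54.] [469. 118.  70.]
[('dropper', array([462., -80.,   4.]), 0.8), ('cup', array([442.,  87.,  -0.]), 0.56), ('timer', array([447., 259.,   5.]), 0.91), ('tube_mid', array([462., -74.,   4.]), 0.53), ('strip_can', array([ 444., -211.,    1.]), 0.54), ('meter', array([617., 302.,  -0.]), 0.91)]
top 132 [ 581. -195.   16.] [ 618. -146.   34.]
top 23 [445. -88.  32.] [476. -60.  62.]
top 254 [412.  81.  56.] [466. 115.  73.]
[('dropper', array([617., 299.,   6.]), 0.6), ('cup', array([443.,  90.,   4.]), 0.6), ('timer', array([453., 257.,   1.]), 0.88), ('tube_mid', array([ 600., -157.,   18.]), 0.61), ('strip_can', array([ 443., -212.,   -3.]), 0.74), ('meter', array([615., 304.,   5.]), 0.91)]
```

View pics/s9.png

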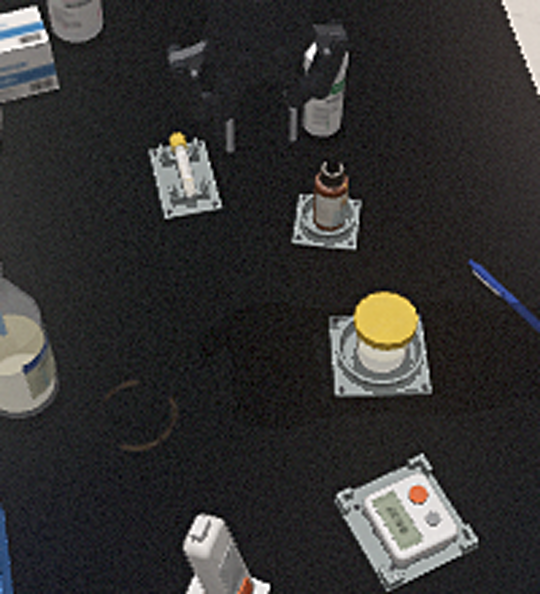

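All four pieces are in their holders: tube (183,168), dropper (330,200), cup (385,335) and timer (410,520). The canister and meter haven't moved and the arm is clear, so I hand in.

```bash
python3 -c "
from h import *
print(ticket.close_job())"
```

```text
the job is handed in; nothing more can be done
None
```

The job is handed in at about 25 s of the 112 s allowed: in the last pictures all four pieces sat released in their matching holders, and the strip canister and meter had not moved; no verdict came back from the judging.

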